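# Turn a half-welded copper coupon over against the stop bar

### The arm

A 7-joint arm with a two-finger parallel gripper is mounted at the origin on the work surface. World frame = base frame: x ahead of the robot, y to its left, z up, the work surface at z = 0. Lengths are in m, angles in rad, forces in N, time in s.
With the tool pointing down it reaches from about 0.4 to 0.85 m from the base axis. Payload 10.4 kg.
Tool frame: the origin (TCP) lies on the centre line of the jaws, within the pads' length; the fingertips stand 22 mm ahead of it and the grasp point (between the pads) lies 3 mm ahead of it; x points along the fingers, y is the direction in which the jaws open and shut, and the axes are right-handed (so a half turn about x gives the same grasp; the last joint's range is limited). The gripper opens to 87 mm and grips with 3 to 60 N. Pads are 19 mm wide; open, the fingers measure 117 mm over their backs; the gripper's body (75 mm by 190 mm) begins 51 mm behind the grasp point.
Start: joints at [1.234, 0.332, -0.065, 1.46, 0.022, 1.35, -0.088], TCP at [0.193, -0.594, 0.245] pointing down, gripper open.
Joint ranges: [-2.6, 2.6], [-0.5, 2.12], [-1.47, 1.34], [0.16, 2.42], [-1.27, 4.41], [0.06, 2.06], [-2.6, 2.6]. Speed limits (rad/s): [2.22, 2.22, 2.79, 2.79, 3.14, 3.14, 3.14].

### API

Orientations are given as a unit quaternion [x, y, z, w].
In Python, from bench import * gives the robot as it stands.
- The arm moves only by the tool arm_command, never from a script. Its argument "targets" is one flat list of numbers, 7 for each row, row after row: the turn, a rotation vector about the tool's x, y, z in units of 45 degrees (1.0 is 45 degrees), then the shift along the tool's x, y, z in units of 25 mm (1.0 is 25 mm), then the opening, from 0 (shut) to 1 (fully open). In form: [wx, wy, wz, tx, ty, tz, fingers, wx, wy, wz, tx, ty, tz, fingers, ...]. A call has 1 to 12 rows; each row shifts and turns the pose as measured when the row begins, along the tool's axes as they then stand; what a row does not reach is not made up. A row lasts 1/12 s, in which the tool goes at most 41.7 mm and 7.16 degrees, less where a joint would pass 70% of its speed; a pose out of reach is approached as far as the arm can. A call with a number of a shift or a turn outside -1 to 1 is refused whole. A call with a gripper value outside its range is refused whole. The fingers move at their own pace and stop on an object; "newtons" is the grip in N (left out, the last holds). Time passes only in rows, so rows that do not move let the fingers close. It gives the time, the measured TCP pose, the force and the opening at its end, in the units of the state.
- read_state(): the state, without advancing time (a new reading comes with each control period).
- camera(name): name is "side" or "top"; returns the picture (400x640x3 uint8, red, green, blue); there is no depth.
- calibration(name): a dict with "camera_matrix" (3x3 intrinsics, pixels), "D" ([k1, k2, p1, p2, k3] as OpenCV has them; the pictures are not rectified), "R" (3x3) and "t" (3): a world point X has camera coordinates R X + t. Camera axes: x right, y down, z forward; pixel columns grow to the right and rows downward; lengths in m; the calibration is good to about 2 mm. A picture is of the moment at which its call begins. calibration takes no time and is no camera call.
- close_job(): hands the job in, once; it reports no verdict.
The state is a dict: "time": time; "joint_positions": joint angles; "joint_vel": joint speeds; "joint_torque": joint torques, N m; "ee_pos": TCP position; "eef_rot": TCP orientation; "ft_force": force on the tool from outside, world axes, zero at the start; "torque": the same for the moment, N m; "width": finger opening in m.
Only numpy, scipy, OpenCV 4.12 (cv2) and the standard library are available. Lean on these libraries where they do the work, as an engineer would, in place of code of your own. Each camera call takes 0.05 s, during which the arm holds its last target.

### The job

The weld bead on the upper face of the copper coupon is finished and the bare face must now come up. Without picking it up, push the coupon against the brass stop bar until its far end rides up and it stands leaning on the bar, then reach behind its top edge and push it back over so that it drops bead-down and lies flat on the bench just in front of the bar. Its edge nearest the robot stays down on the bench throughout; leave the magnet, the V-block and the file where they are.

Things in the scene. Friction and masses are not known exactly. Their poses are not given: they have to be found in the camera images.
- coupon: Loose flat copper plate, 90 (its x) x 60 (y) x 5 mm (z), about 0.24 kg; origin at its centre. A dark weld bead, 5 mm wide and 1.5 mm high, runs along y across the middle of the +z face, up at the start (it does not keep the plate from lying flat); the -z face is bare. Its +x end faces the bar, about 10 to 35 mm short of it, up to 0.25 rad askew. To be turned half a turn about its y.
- coupon_foot (a point): Middle of the lower edge of the coupon's -x end (the end nearest the robot), on the underside: 45 mm from the centre along -x. This is the edge on which the coupon pivots; it slides along the bench towards the bar but must not be lifted off it.
- bar: Brass stop bar fixed to the bench beyond the coupon, 200 mm long (its y). Origin on the bench at the middle of its front foot; x points level away from coupon and robot, z up. Its front is hollow and steepens from 42 to 76 degrees: (x, z) = (0, 0), (12, 11), (19.5, 20), (26, 30), (31, 42), (33, 50) mm; the flat top, 50 mm high, runs back to x = 59 mm. Behind it the bench is free.
- bar_edge (a point): Middle of the bar's top front edge (x = 33, z = 50 mm from the bar's origin). A coupon pushed along the bar's +x rides up its hollow front; with its foot at the foot of the bar it leans on this edge at about 57 degrees, stays there by friction, and its last 30 mm or so stand out past the edge: its top is then about 75 mm high and 50 mm beyond the bar's origin.
- magnet: Bystander: black ring magnet, 56 mm across, 18 mm high, lying on the bench to one side; origin at the centre of its underside.
- vblock: Bystander: steel V-block, 50 x 36 x 31 mm, standing on the bench to one side; origin at the centre of its underside.
- file: Bystander: file with a red handle, 210 mm long along its x, 22 mm high, lying on the bench; origin on the bench below it, near its middle.
Things that resemble listed ones, but are neither listed nor needed, are in the scene too. Several things have the shape of the coupon; the one meant has the colours described above.

How it is judged:
On the way, in this order (a step that is already met when the one before it is completed fails the run):
1. the coupon has been pushed against the bar and stands tipped up, leaning on it (angle between coupon's own z axis and vertical between 0.7 and 1.57 rad and x of coupon_foot in the frame of bar above -0.035 m and height (world z) of coupon_foot below 0.015 m), for 0.3 s.
2. the coupon has gone over and lies bead-down (angle between coupon's own z axis and vertical above 3 rad), for 0.2 s.
At the end, for the whole second after the job is handed in: The coupon lies bead-down, flat on the bench (within 0.1 rad, centre under 6 mm high) and at rest, in front of the bar: centre 25 to 120 mm before the foot of the bar and within 90 mm of its middle sideways (angle between coupon's own z axis and vertical above 3.04 rad and height (world z) of coupon below 0.006 m and linear speed of coupon below 0.01 m/s and x of coupon in the frame of bar between -0.12 and -0.025 m and y of coupon in the frame of bar between -0.09 and 0.09 m); the robot touches nothing.
It fails at once if the coupon was lifted: the middle of its near edge (the pivot edge) rose more than 20 mm off the bench (height (world z) of coupon_foot above 0.02 m).
It fails at once if the magnet was moved by more than 15 mm (distance of magnet from where it was at the start of the episode above 0.015 m).
It fails at once if the vblock was moved by more than 15 mm (distance of vblock from where it was at the start of the episode above 0.015 m).
It fails at once if the file was moved by more than 15 mm (distance of file from where it was at the start of the episode above 0.015 m).
It also fails if it takes over 50 s, if anything falls off the work surface, if the arm or the gripper's body presses on something with over 40 N, if the wrist force passes 120 N, or if a joint passes its speed limit or range.

## Working session

There is one attempt and no reset: what is moved stays moved. The work goes in short steps, Python scripts to look and compute and a tool call to move; the robot and the scene stay as the last step left them, time stands still between calls to the robot, and variables do not carry over. Pictures are saved under pics/ and viewed, and the job is handed in when it is done.

Besides the shell and the picture viewer there is one more tool, called after "Emit:" as name(argument=value, ...), one argument or row to a line, values as JSON. arm_command: Moves the arm, as the interface text tells. Shifts and turns lie within -1 to 1; 1 stands for 25 mm of shift or 45 degrees of turn. Its arguments: {"type":"object","properties":{"targets":{"type":"array","items":{"type":"number","minimum":-1,"maximum":1}},"newtons":{"type":"number"}},"required":["targets"]}

```bash
mkdir -p pics; ls; python3 - <<'E'
from bench import *
import cv2
s=read_state(); print({k:s[k] for k in ('time','ee_pos','eef_rot','width','ft_force')})
for n in('side','top'):
    cv2.imwrite(f'pics/{n}0.png',camera(n)[:,:,::-1]); c=calibration(n); print(n,c)
E
```

```text
pics
{'time': 0.0, 'ee_pos': array([ 0.19280856, -0.5941415 ,  0.24376331]), 'eef_rot': array([-0.69831834, -0.11097067,  0.69852273, -0.11001359]), 'width': 0.08727135041814249, 'ft_force': array([-0.77140844,  0.00591501, -0.0172643 ])}
side {'camera_matrix': array([[390.70831807,   0.        , 319.51042721],
       [  0.        , 390.70831807, 202.30416741],
       [  0.        ,   0.        ,   1.        ]]), 'D': array([-0.05160857,  0.        ,  0.        ,  0.        ,  0.        ]), 'R': array([[ 0.6662452 , -0.7455951 , -0.01432773],
       [-0.5846565 , -0.51031505, -0.63067847],
       [ 0.46291912,  0.4285633 , -0.77591197]]), 't': array([-0.36695782,  0.39325654,  0.59454878])}
top {'camera_matrix': array([[398.72959989,   0.        , 315.7531833 ],
       [  0.        , 398.72959989, 191.14265227],
       [  0.        ,   0.        ,   1.        ]]), 'D': array([-0.01470344,  0.        ,  0.        ,  0.        ,  0.        ]), 'R': array([[ 0.01045782, -0.99981606, -0.0160772 ],
       [-0.98930376, -0.00800579, -0.1456502 ],
       [ 0.1454947 ,  0.01742842, -0.98920551]]), 't': array([0.05488861, 0.60345981, 0.81736542])}
```

View pics/top0.png

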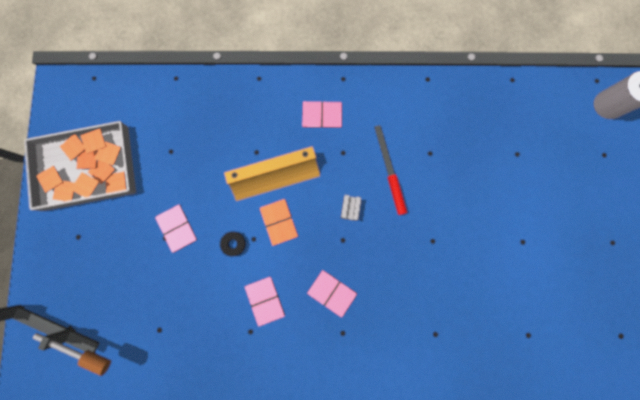

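View pics/side0.png

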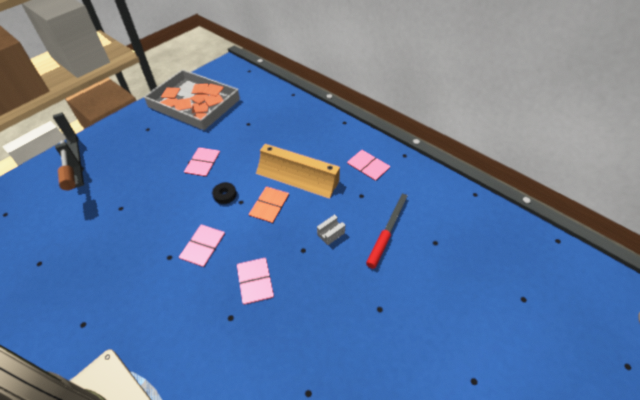

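Top view: the orange-copper plate at (279,222), with a dark line across it, just in front of the brass bar (272,172). The pink plates at (176,228), (264,301), (332,293) and (322,114) have the same shape but the wrong colour, and the scraps in the tray at (85,165) don't fit either. So the plate at (279,222) is the coupon. I'll check it in an enlarged crop and measure it.

```bash
cat > h.py <<'E'
from bench import *
import cv2, numpy as np
def ray(n,uv):
    c=calibration(n); p=cv2.undistortPoints(np.array(uv,float).reshape(-1,1,2),c['camera_matrix'],c['D']).reshape(-1,2)
    R=c['R'];o=-R.T@c['t']; d=np.c_[p,np.ones(len(p))]@R
    return o,d
def onplane(n,uv,z):
    o,d=ray(n,uv); return o+d*((z-o[2])/d[:,2])[:,None]
def tri(ua,ub):
    o1,d1=ray('top',ua);o2,d2=ray('side',ub);out=[]
    for a,b in zip(d1,d2):
        s=np.linalg.lstsq(np.c_[a,-b],o2-o1,rcond=None)[0]; p=o1+a*s[0];q=o2+b*s[1]; out.append([*((p+q)/2),np.linalg.norm(p-q)])
    return np.array(out)
def proj(n,X):
    c=calibration(n); return cv2.projectPoints(np.array(X,float).reshape(-1,3),cv2.Rodrigues(c['R'])[0],c['t'],c['camera_matrix'],c['D'])[0].reshape(-1,2)
E
python3 - <<'E'
from h import *
for n in('top','side'):
    im=cv2.imread(f'pics/{n}0.png'); hsv=cv2.cvtColor(im,cv2.COLOR_BGR2HSV)
    r=(255,190,310,260) if n=='top' else (240,180,300,230)
    for h in [(222,220),(270,205)]: pass
    c={'top':(279,222),'side':(269,205)}[n]; print(n,hsv[c[1]-8,c[0]], hsv[172 if n=='top' else 165,272 if n=='top' else 300])
    x0,y0,x1,y1=(215,135,335,265) if n=='top' else (230,135,360,235)
    cr=cv2.resize(im[y0:y1,x0:x1],None,fx=4,fy=4,interpolation=cv2.INTER_CUBIC); cv2.imwrite(f'pics/{n}0c.png',cr)
    m=((hsv[...,0]>=4)&(hsv[...,0]<=13)&(hsv[...,1]>120)&(hsv[...,2]>90)).astype(np.uint8)
    mm=np.zeros_like(m);a,b,cc,d=r;mm[b:d,a:cc]=m[b:d,a:cc]
    mm=cv2.morphologyEx(mm,cv2.MORPH_CLOSE,np.ones((5,5)))
    cn=max(cv2.findContours(mm,0,2)[0],key=cv2.contourArea)
    q=cv2.approxPolyDP(cv2.convexHull(cn),4,True).reshape(-1,2); print('coupon',cv2.contourArea(cn),q.tolist())
    P=onplane(n,q,.005);print(P.round(4).tolist()); 
    rr=onplane(n,cn.reshape(-1,2),.005)[:,:2].astype(np.float32); print(cv2.minAreaRect(rr))
    m=((hsv[...,0]>13)&(hsv[...,0]<30)&(hsv[...,1]>100)).astype(np.uint8)
    a,b,cc,d=(215,135,335,215) if n=='top' else (240,135,350,205); mm=np.zeros_like(m);mm[b:d,a:cc]=m[b:d,a:cc]
    cn=max(cv2.findContours(mm,0,2)[0],key=cv2.contourArea)
    print('bar',cv2.contourArea(cn),cv2.approxPolyDP(cv2.convexHull(cn),2,True).reshape(-1,2).tolist())
E
```

```text
top [ 12 146 237] [ 17 159 136]
coupon 896.0 [[284, 201], [296, 235], [273, 243], [261, 209]]
[[0.5857, 0.1326, 0.005], [0.5096, 0.1042, 0.005], [0.4914, 0.1551, 0.005], [0.5671, 0.1841, 0.005]]
((0.5389732122421265, 0.14393413066864014), (0.08631709963083267, 0.0563192181289196), 20.010997772216797)
bar 2493.5 [[318, 175], [238, 199], [225, 174], [308, 148], [314, 153]]
side [ 11 137 248] [ 17 153 138]
coupon 690.0 [[266, 188], [287, 194], [272, 221], [250, 214]]
[[0.5651, 0.1839, 0.005], [0.5847, 0.1328, 0.005], [0.5067, 0.1024, 0.005], [0.4874, 0.1542, 0.005]]
((0.5362122058868408, 0.1432187408208847), (0.08820316195487976, 0.057509180158376694), 20.59680938720703)
bar 2356.0 [[263, 146], [268, 145], [338, 167], [337, 182], [330, 195], [325, 196], [258, 173]]
```

```bash
python3 -c "
import cv2,numpy as np
a=cv2.imread('pics/top0c.png');b=cv2.imread('pics/side0c.png');print(a.shape,b.shape)"
```

```text
(520, 480, 3) (400, 520, 3)
```

View pics/top0c.png

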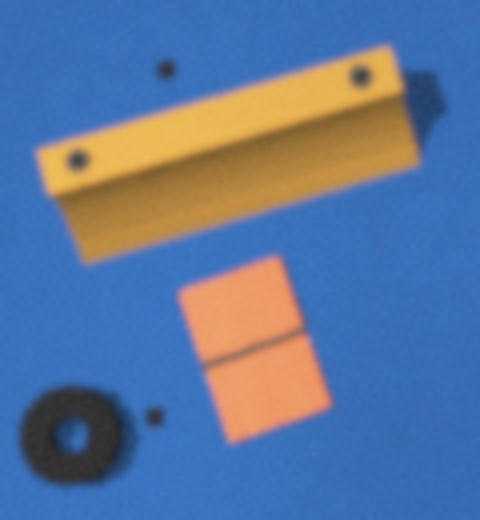

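View pics/side0c.png

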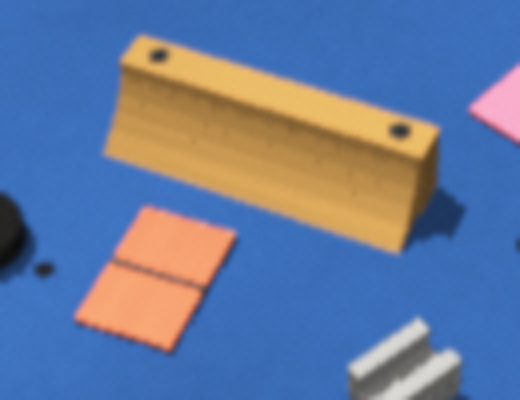

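Both crops show a copper-orange plate with a dark bead across its middle, so this is the coupon. Next I'll find the bar frame from its crop corners.

```bash
python3 - <<'E'
from h import *
T=lambda L:np.array(L)/4+[215-.375,135-.375]
S=lambda L:np.array(L)/4+[230-.375,135-.375]
ft=T([(85,264),(421,165)]);et=T([(48,196),(404,92)]);bt=T([(36,150),(388,45)])
fs=S([(104,154),(400,254)]);es=S([(121,64),(420,160)])
for n,f,e in(('top',ft,et),('side',fs,es)):
    F=onplane(n,f,0);E_=onplane(n,e,.05)
    for P in(F,E_):
        d=P[0]-P[1];print(n,P.round(4).tolist(),'mid',P.mean(0).round(4),'len',np.hypot(*d[:2]).round(4),'xdir ang',np.degrees(np.arctan2(-d[0],d[1])).round(2))
print(tri(np.r_[ft,et],np.r_[fs,es]).round(4))
print('back',onplane('top',bt,.05).round(4).tolist())
for n,uv in(('top',(233,243)),('top',(351,207)),('side',(224,193)),('side',(330,231))): print(n,uv,onplane(n,[uv],.015).round(3))
E
```

```text
top [[0.5862, 0.2429, 0.0], [0.6449, 0.0522, 0.0]] mid [0.6155 0.1475 0.    ] len 0.1995 xdir ang 17.1
top [[0.617, 0.2534, 0.05], [0.6758, 0.0614, 0.05]] mid [0.6464 0.1574 0.05  ] len 0.2008 xdir ang 17.03
side [[0.5845, 0.2431, 0.0], [0.6442, 0.0517, 0.0]] mid [0.6144 0.1474 0.    ] len 0.2004 xdir ang 17.33
side [[0.6148, 0.2507, 0.05], [0.673, 0.0619, 0.05]] mid [0.6439 0.1563 0.05  ] len 0.1976 xdir ang 17.15
[[ 5.857e-01  2.436e-01 -1.200e-03  1.500e-03]
 [ 6.450e-01  5.230e-02 -1.100e-03  2.000e-04]
 [ 6.177e-01  2.546e-01  4.550e-02  2.000e-04]
 [ 6.753e-01  6.220e-02  4.830e-02  2.400e-03]]
back [[0.6423, 0.2611, 0.05], [0.7021, 0.0705, 0.05]]
top (233, 243) [[0.49  0.242 0.015]]
top (351, 207) [[ 0.572 -0.018  0.015]]
side (224, 193) [[0.484 0.24  0.015]]
side (330, 231) [[ 0.566 -0.017  0.015]]
```

```bash
cat >> h.py <<'E'
from scipy.spatial.transform import Rotation as Ro
A=np.radians(17.15); BO=np.array([.615,.1475,0]); bx=np.array([np.cos(A),np.sin(A),0]);by=np.array([-np.sin(A),np.cos(A),0])
def b2w(x,y,z): return BO+bx*x+by*y+[0,0,z]
RT=np.c_[[0,0,-1],by,bx]
def go(x,y,ztip,roll=0):
    "fingertip-centre target in bar frame; units for moves"
    s=read_state(); R=Ro.from_quat(s['eef_rot']).as_matrix(); p=b2w(x,y,ztip+.022)
    w=Ro.from_matrix(R.T@RT).as_rotvec()
    d=p-s['ee_pos']; print('t',round(s['time'],2),'bar pos',(s['ee_pos']-BO)@bx,(s['ee_pos']-BO)@by,'tipz',s['ee_pos'][2]-.022,'F',s['ft_force'].round(2),'w',s['width'])
    print('turn units',(w/np.pi*4).round(3),'shift now-axes',(R.T@d/.025).round(3),'final-axes',(RT.T@d/.025).round(3))
def coup():
    s=BO
E
python3 - <<'E'
from h import *
s=read_state(); print(Ro.from_quat(s['eef_rot']).as_matrix().round(3), s['joint_positions'].round(3))
go(-.155,.017,.10)
c=np.array([.5375,.1436,0])-BO; print(c@bx,c@by)
E
```

```text
[[-0.     0.309 -0.951]
 [ 0.001 -0.951 -0.309]
 [-1.    -0.001  0.   ]] [ 1.234  0.333 -0.065  1.461  0.022  1.35  -0.089]
t 0.1 bar pos -0.6221247992985368 -0.5842131524527695 tipz 0.22185195162165985 F [0.43 0.58 0.33] w 0.0875602866727166
turn units [-3.982e+00 -3.000e-03  0.000e+00] shift now-axes [  4.903 -23.77  -19.031] final-axes [ 4.874 24.049 18.685]
-0.07520405382304424 0.019126167639667624
```

Emit:
arm_command(
  targets=[0,0,0,0,-1,-1,0.3,0,0,0,0,-1,-1,0.3,0,0,0,0,-1,-1,0.3,0,0,0,0,-1,-1,0.3,0,0,0,0,-1,-1,0.3,0,0,0,0,-1,-1,0.3,0,0,0,0,-1,-1,0.3,0,0,0,0,-1,-1,0.3,0,0,0,0,-1,-1,0.3,0,0,0,0,-1,-1,0.3,0,0,0,0,-1,-1,0.3,0,0,0,0,-1,-1,0.3],
)

```text
time: 1.1
ee_pos: [0.3864, -0.2047, 0.2379]
eef_rot: [-0.696, -0.107, 0.702, -0.104]
ft_force: [2.0, 0.1, 0.4]
width: 0.027
```

```bash
sed -i 's/^RT=.*/RT=np.c_[[0,0,-1],-by,-bx]/' h.py; python3 - <<'E'
from h import *
go(-.155,.017,.10)
E
```

```text
t 1.1 bar pos -0.3223059003803793 -0.26912560315389494 tipz 0.21594455219902145 F [1.99 0.09 0.39] w 0.027048057802182328
turn units [0.    0.009 0.008] shift now-axes [  4.661 -11.413  -6.731] final-axes [  4.638 -11.445  -6.692]
```

Emit:
arm_command(
  targets=[0,0,0,0,-1,-0.7,0.3,0,0,0,0,-1,-0.7,0.3,0,0,0,0,-1,-0.7,0.3,0,0,0,0.3,-1,-0.6,0.3,0,0,0,0.3,-1,-0.6,0.3,0,0,0,0.3,-1,-0.6,0.3,0,0,0,0.3,-1,-0.6,0.3,0,0,0,0.4,-1,-0.5,0.3,0,0,0,0.4,-1,-0.5,0.3,0,0,0,0.4,-1,-0.5,0.3,0,0.009,0.008,0.4,-1,-0.5,0.3],
)

```text
time: 2.02
ee_pos: [0.4617, 0.1243, 0.1665]
eef_rot: [0.7, 0.105, -0.698, 0.107]
ft_force: [-0.0, -0.8, -0.5]
width: 0.0263
```

```bash
python3 - <<'E'
from h import *
go(-.155,.017,.05)
E
```

```text
t 2.02 bar pos -0.15335328692003647 0.023031250635605145 tipz 0.14453610900787373 F [-0.03 -0.8  -0.5 ] w 0.026279957645741644
turn units [ 0.002 -0.003 -0.003] shift now-axes [3.782 0.231 0.077] final-axes [3.781 0.241 0.066]
```

Emit:
arm_command(
  targets=[0,0,0,0.9,0.24,0.07,0.3,0,0,0,0.9,0,0,0.3,0,0,0,0.9,0,0,0.3,0,0,0,0.9,0,0,0.3,0,0,0,0.9,0,0,0.3,0,0,0,0,0,0,0.3],
)

```text
time: 2.52
ee_pos: [0.4602, 0.1269, 0.0479]
eef_rot: [0.699, 0.111, -0.697, 0.11]
ft_force: [-1.6, -0.3, -0.7]
width: 0.0262
```

```bash
python3 - <<'E'
from h import *
go(-.155,.017,.002)
for n in('side','top'):
    im=camera(n); x0,y0,x1,y1=(215,135,335,285) if n=='top' else (200,130,360,250)
    cv2.imwrite(f'pics/{n}1.png',cv2.resize(im[y0:y1,x0:x1,::-1],None,fx=4,fy=4,interpolation=cv2.INTER_CUBIC))
E
```

```text
t 2.52 bar pos -0.1539471736373014 0.025999246798549713 tipz 0.025860723122801174 F [-1.63 -0.32 -0.73] w 0.02620803832231863
turn units [ 0.018 -0.004  0.002] shift now-axes [0.954 0.361 0.05 ] final-axes [0.954 0.36  0.042]
```

View pics/side1.png

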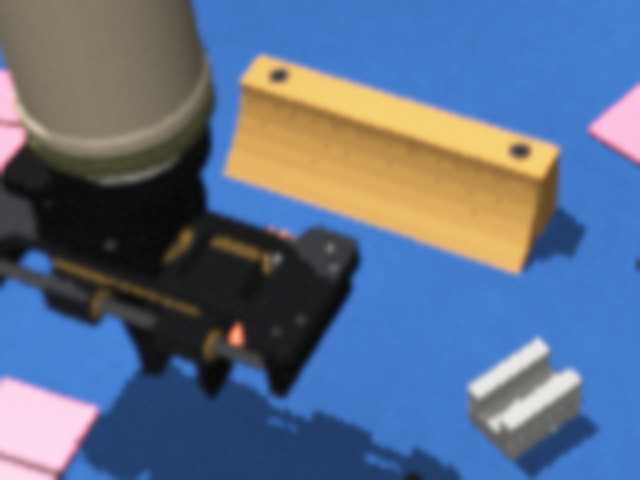

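View pics/top1.png

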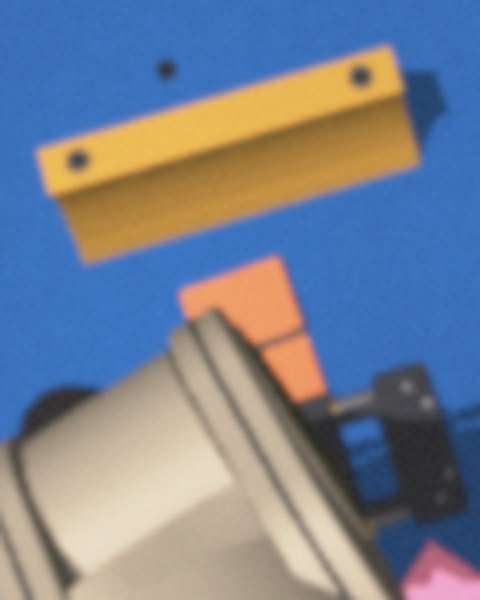

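Emit:
arm_command(
  targets=[0.018,0,0,0.4,0.36,0.05,0.3,0,0,0,0.4,0,0,0.3,0,0,0,0,0,0,0.3],
)

```text
time: 2.87
ee_pos: [0.4669, 0.1182, 0.0335]
eef_rot: [0.704, 0.105, -0.695, 0.104]
ft_force: [-0.3, -0.5, -0.7]
width: 0.0265
```

```bash
python3 - <<'E'
from h import *
go(-.155,.017,.0015)
E
```

```text
t 2.87 bar pos -0.150209644662159 0.015651615280600165 tipz 0.01150438179279964 F [-0.34 -0.48 -0.74] w 0.026469866544297446
turn units [-0.003 -0.017 -0.001] shift now-axes [ 0.398 -0.054  0.197] final-axes [ 0.4   -0.054  0.192]
```

Emit:
arm_command(
  targets=[0,-0.015,0,0.2,-0.05,0.15,0.3,0,0,0,0.15,0,0,0.3,0,0,0,0,0,0,0.3],
)

```text
time: 3.12
ee_pos: [0.4636, 0.1177, 0.0249]
eef_rot: [0.7, 0.104, -0.699, 0.105]
ft_force: [0.4, 0.1, -1.2]
width: 0.0261
```

```bash
python3 - <<'E'
from h import *
for i in range(3): go(-.155,.017,.0015)
E
```

```text
t 3.12 bar pos -0.15341989030499992 0.01612023444724532 tipz 0.002928808476027278 F [ 0.41  0.05 -1.2 ] w 0.02612759245998637
turn units [-0.005 -0.003 -0.002] shift now-axes [ 0.057 -0.035  0.063] final-axes [ 0.057 -0.035  0.063]
t 3.12 bar pos -0.15341989030499992 0.01612023444724532 tipz 0.002928808476027278 F [ 0.41  0.05 -1.2 ] w 0.02612759245998637
turn units [-0.005 -0.003 -0.002] shift now-axes [ 0.057 -0.035  0.063] final-axes [ 0.057 -0.035  0.063]
t 3.12 bar pos -0.15341989030499992 0.01612023444724532 tipz 0.002928808476027278 F [ 0.41  0.05 -1.2 ] w 0.02612759245998637
turn units [-0.005 -0.003 -0.002] shift now-axes [ 0.057 -0.035  0.063] final-axes [ 0.057 -0.035  0.063]
```

Emit:
arm_command(
  targets=[0,0,0,0.02,0,-0.3,0.3,0,0,0,0,0,-0.3,0.3,0,0,0,0,0,-0.3,0.3,0,0,0,0,0,-0.3,0.3,0,0,0,0,0,-0.3,0.3,0,0,0,0,0,-0.3,0.3,0,0,0,0,0,0,0.3],
)

```text
time: 3.7
ee_pos: [0.5119, 0.1327, 0.0249]
eef_rot: [0.7, 0.104, -0.698, 0.105]
ft_force: [0.6, -0.4, 1.1]
width: 0.0259
```

```bash
python3 - <<'E'
from h import *
go(-.1,.017,.0015)
for n in('side','top'):
    im=camera(n); x0,y0,x1,y1=(215,135,335,285) if n=='top' else (200,130,360,250)
    cv2.imwrite(f'pics/{n}2.png',cv2.resize(im[y0:y1,x0:x1,::-1],None,fx=4,fy=4,interpolation=cv2.INTER_CUBIC))
E
```

```text
t 3.7 bar pos -0.10284383639172684 0.016252318720374855 tipz 0.0029276403212359255 F [ 0.59 -0.37  1.09] w 0.025868652341756
turn units [-0.004 -0.003 -0.002] shift now-axes [ 0.057 -0.03  -0.114] final-axes [ 0.057 -0.03  -0.114]
```

View pics/side2.png

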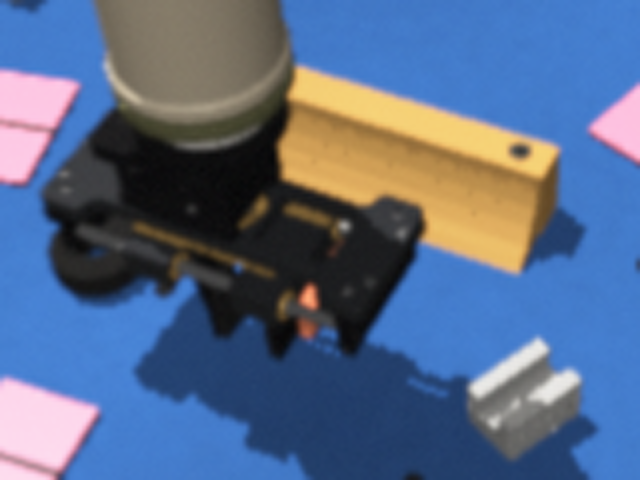

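View pics/top2.png

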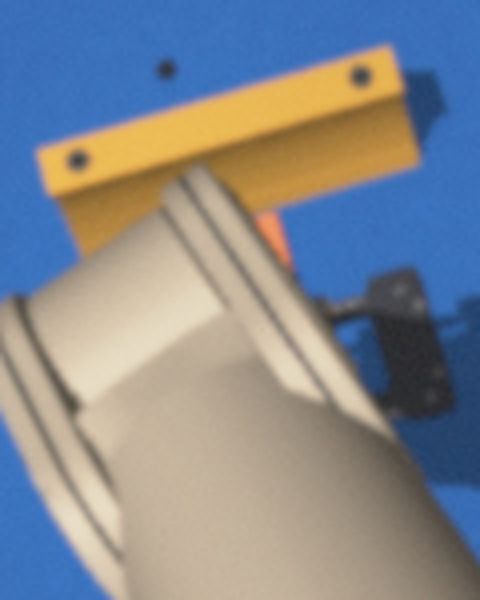

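Emit:
arm_command(
  targets=[0,0,0,0.05,0,-0.25,0.3,0,0,0,0,0,-0.25,0.3,0,0,0,0,0,-0.25,0.3,0,0,0,0,0,-0.25,0.3],
)

```text
time: 4.13
ee_pos: [0.5314, 0.1384, 0.0225]
eef_rot: [-0.697, -0.103, 0.702, -0.106]
ft_force: [-13.4, -4.4, 15.7]
width: 0.0265
```

```bash
python3 - <<'E'
from h import *
go(-.018,.017,.0015)
E
```

```text
t 4.13 bar pos -0.08256512218994241 0.015911804553486175 tipz 0.00048664693792803415 F [-13.35  -4.39  15.7 ] w 0.026494329125030892
turn units [-0.004  0.01  -0.005] shift now-axes [-0.061 -0.051 -2.582] final-axes [-0.041 -0.044 -2.583]
```

Emit:
arm_command(
  targets=[0,0,0,-0.05,0,-0.2,0.3,0,0,0,0,0,-0.25,0.3,0,0,0,0,0,-0.25,0.3,0,0,0,0,0,-0.25,0.3],
)

```text
time: 4.47
ee_pos: [0.5486, 0.1433, 0.0225]
eef_rot: [-0.691, -0.101, 0.708, -0.109]
ft_force: [-19.6, -7.1, 25.2]
width: 0.0259
```

```bash
python3 - <<'E'
from h import *
go(-.018,.017,.0015)
cv2.imwrite(f'pics/side3.png',cv2.resize(camera('side')[130:250,200:360,::-1],None,fx=4,fy=4,interpolation=cv2.INTER_CUBIC))
E
```

```text
t 4.47 bar pos -0.06465845778061778 0.015573891202067747 tipz 0.0004902842757969171 F [-19.61  -7.12  25.2 ] w 0.025858125348918393
turn units [-0.003  0.033 -0.01 ] shift now-axes [-0.089 -0.061 -1.865] final-axes [-0.04  -0.057 -1.866]
```

View pics/side3.png

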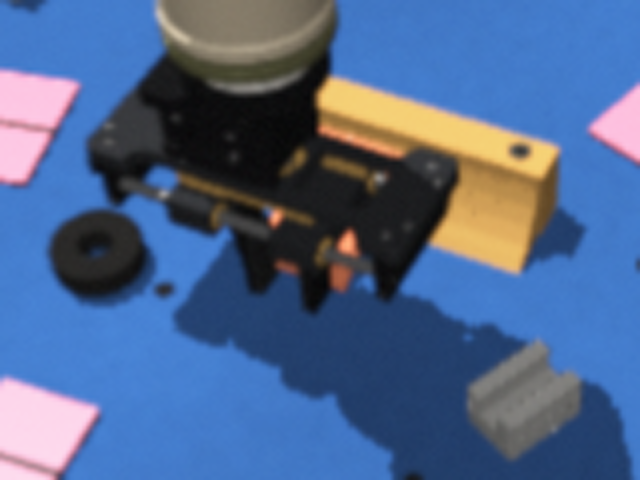

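Emit:
arm_command(
  targets=[0,0.033,-0.01,-0.12,0,-0.15,0.3,0,0,0,-0.04,0,-0.25,0.3,0,0,0,0,0,-0.25,0.3],
)

```text
time: 4.77
ee_pos: [0.5631, 0.1476, 0.0249]
eef_rot: [-0.697, -0.104, 0.701, -0.105]
ft_force: [-2.2, -0.5, -0.1]
width: 0.0261
```

```bash
python3 - <<'E'
from h import *
go(-.018,.017,.0015)
E
```

```text
t 4.77 bar pos -0.04957216042516145 0.01536131610114101 tipz 0.0029167085505152554 F [-2.15 -0.48 -0.05] w 0.02611059589463522
turn units [-0.003  0.007 -0.001] shift now-axes [ 0.05  -0.068 -1.263] final-axes [ 0.057 -0.066 -1.263]
```

Emit:
arm_command(
  targets=[0,0.007,0,0.03,0,-0.2,0.3,0,0,0,0,0,-0.25,0.3,0,0,0,0,0,-0.25,0.3,0,0,0,0,0,-0.25,0.3],
)

```text
time: 5.1
ee_pos: [0.5884, 0.155, 0.0238]
eef_rot: [0.7, 0.104, -0.699, 0.105]
ft_force: [-2.0, -0.2, -1.2]
width: 0.0259
```

```bash
python3 - <<'E'
from h import *
go(-.018,.017,.0015)
for n in('side','top'):
    im=camera(n); x0,y0,x1,y1=(215,105,335,255) if n=='top' else (200,130,360,250)
    cv2.imwrite(f'pics/{n}4.png',cv2.resize(im[y0:y1,x0:x1,::-1],None,fx=4,fy=4,interpolation=cv2.INTER_CUBIC))
E
```

```text
t 5.1 bar pos -0.023239646046712633 0.015031239870924987 tipz 0.001767090163269501 F [-2.02 -0.19 -1.19] w 0.025931861186698234
turn units [-0.003 -0.001 -0.001] shift now-axes [ 0.011 -0.079 -0.209] final-axes [ 0.011 -0.079 -0.21 ]
```

View pics/side4.png

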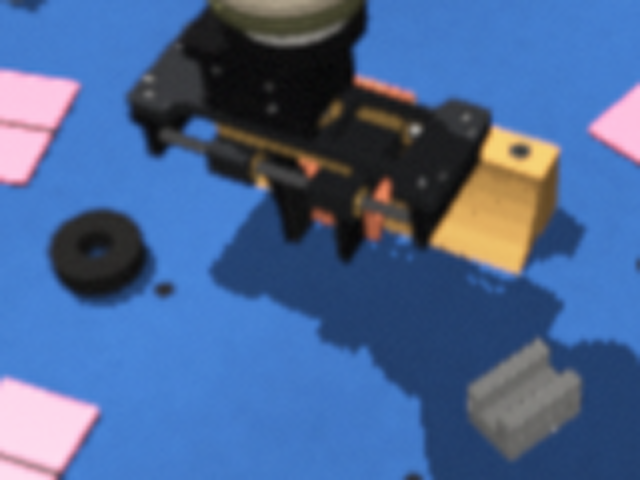

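View pics/top4.png

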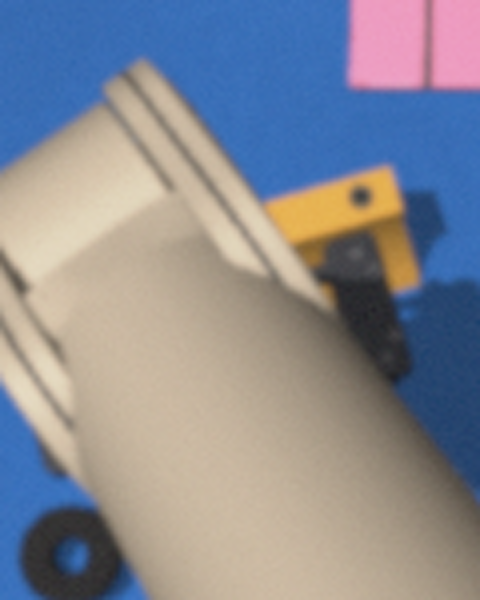

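The side crop shows the coupon's top edge standing above the bar behind the gripper, at (385,88). A few more millimetres of push, then I'll hold.

Emit:
arm_command(
  targets=[0,0,0,0,0,-0.13,0.3,0,0,0,0,0,-0.1,0.3,0,0,0,0,0,0,0.3,0,0,0,0,0,0,0.3,0,0,0,0,0,0,0.3,0,0,0,0,0,0,0.3],
)

```text
time: 5.7
ee_pos: [0.5948, 0.1573, 0.0237]
eef_rot: [0.7, 0.105, -0.699, 0.105]
ft_force: [-1.6, -0.6, 0.0]
width: 0.0262
```

```bash
python3 - <<'E'
from h import *
go(-.016,.017,.0015)
E
```

```text
t 5.7 bar pos -0.016397252153022953 0.015275749388128012 tipz 0.0016695109544532342 F [-1.58 -0.62  0.01] w 0.026186461239256376
turn units [-0.003 -0.002 -0.   ] shift now-axes [ 0.007 -0.069 -0.016] final-axes [ 0.007 -0.069 -0.016]
```

Emit:
arm_command(
  targets=[0,0,0,0,0,0.1,0.3,0,0,0,0,0,0.3,0.3,0,0,0,-0.05,0,0.8,0.3,0,0,0,-0.2,0,1,0.3,0,0,0,-0.4,0,1,0.3,0,0,0,-0.7,0,0.8,0.3,0,0,0,-1,0,0.5,0.3,0,0,0,-1,0,0.5,0.3,0,0,0,-1,0,0.5,0.3,0,0,0,-1,0,0.5,0.3,0,0,0,0,0,0,0.3],
)

```text
time: 6.62
ee_pos: [0.4396, 0.1104, 0.1595]
eef_rot: [0.7, 0.103, -0.699, 0.106]
ft_force: [2.3, 0.7, 0.0]
width: 0.0262
```

```bash
python3 - <<'E'
from h import *
go(.075,.017,.13)
for n in('side','top'):
    im=camera(n); cv2.imwrite(f'pics/{n}5f.png',im[:,:,::-1]); x0,y0,x1,y1=(215,105,335,255) if n=='top' else (220,130,350,230)
    cv2.imwrite(f'pics/{n}5.png',cv2.resize(im[y0:y1,x0:x1,::-1],None,fx=4,fy=4,interpolation=cv2.INTER_CUBIC))
E
```

```text
t 6.62 bar pos -0.1785434896407671 0.0162568392721088 tipz 0.1374992990415312 F [2.29 0.69 0.01] w 0.02616526807287755
turn units [-0.004 -0.002 -0.005] shift now-axes [  0.316  -0.06  -10.141] final-axes [  0.3    -0.03  -10.142]
```

View pics/side5.png

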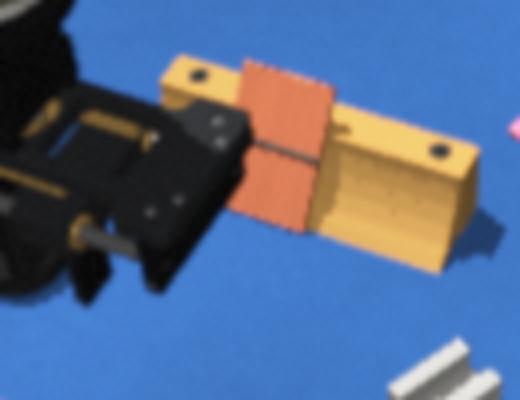

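View pics/top5.png

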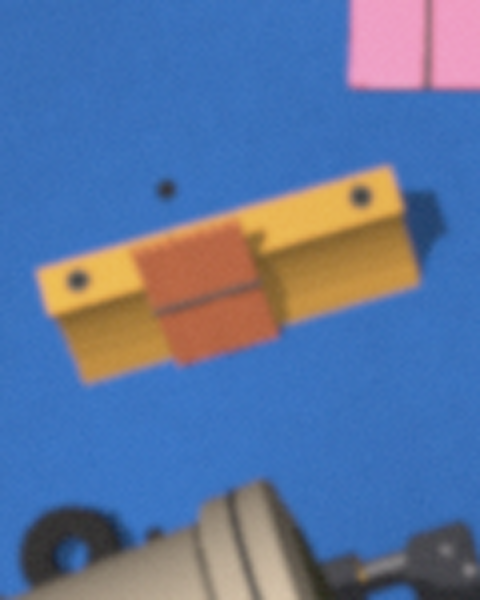

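The coupon stands leaning on the bar with the bead towards the robot. Its top corners are at (133,252) and (238,219) in the top crop, and (243,60) and (335,88) in the side crop. I'll triangulate them.

```bash
python3 - <<'E'
from h import *
T=np.array([(133,252),(238,219),(278,336)])/4+[214.625,104.625]
S=np.array([(243,60),(335,88),(303,233)])/4+[219.625,129.625]
P=tri(T,S)
for p in P:
    d=p[:3]-BO; print('bar',(d@bx).round(4),(d@by).round(4),p[2].round(4),'gap',p[3].round(4))
E
```

```text
bar 0.0461 0.0456 0.0762 gap 0.004
bar 0.0484 -0.0128 0.0736 gap 0.0023
bar -0.0048 -0.013 0.0009 gap 0.0009
```

Emit:
arm_command(
  targets=[0,0,0,0,0,-1,0.3,0,0,0,0,0,-1,0.3,0,0,0,0,0,-1,0.3,0,0,0,0,0,-1,0.3,0,0,0,0,0,-1,0.3,0,0,0,0,0,-1,0.3,0,0,0,0,0,-1,0.3,0,0,0,0,0,-1,0.3,0,0,0,0,0,-1,0.3,0,0,0,0,0,-1,0.3,0,0,0,0,0,-0.5,0.3,0,0,0,0,0,0,0.3],
)

```text
time: 7.72
ee_pos: [0.6977, 0.1864, 0.1286]
eef_rot: [-0.692, -0.098, 0.707, -0.107]
ft_force: [0.2, 0.3, 0.2]
width: 0.0267
```

```bash
python3 - <<'E'
from h import *
go(.078,.017,.060)
E
```

```text
t 7.72 bar pos 0.09052563653250754 0.01272669328666312 tipz 0.10662850268549184 F [0.19 0.26 0.19] w 0.026655003894752713
turn units [-0.011  0.03  -0.011] shift now-axes [ 1.875 -0.183  0.458] final-axes [ 1.865 -0.171  0.501]
```

Emit:
arm_command(
  targets=[-0.011,0.03,-0.011,0.5,-0.18,0.3,0.3,0,0,0,0.5,0,0,0.3,0,0,0,0.5,0,0,0.3,0,0,0,0.3,0,0,0.3,0,0,0,0,0,0,0.3],
)

```text
time: 8.13
ee_pos: [0.6857, 0.1885, 0.0735]
eef_rot: [-0.696, -0.106, 0.702, -0.106]
ft_force: [0.4, 0.6, -0.0]
width: 0.0259
```

```bash
python3 - <<'E'
from h import *
go(.078,.017,.060)
cv2.imwrite(f'pics/side6.png',cv2.resize(camera('side')[110:230,220:360,::-1],None,fx=4,fy=4,interpolation=cv2.INTER_CUBIC))
E
```

```text
t 8.13 bar pos 0.07964360593586539 0.01837834704013087 tipz 0.051507942358925606 F [ 0.37  0.57 -0.02] w 0.025923306964115593
turn units [0.002 0.011 0.   ] shift now-axes [-0.339  0.055  0.069] final-axes [-0.34   0.055  0.066]
```

View pics/side6.png

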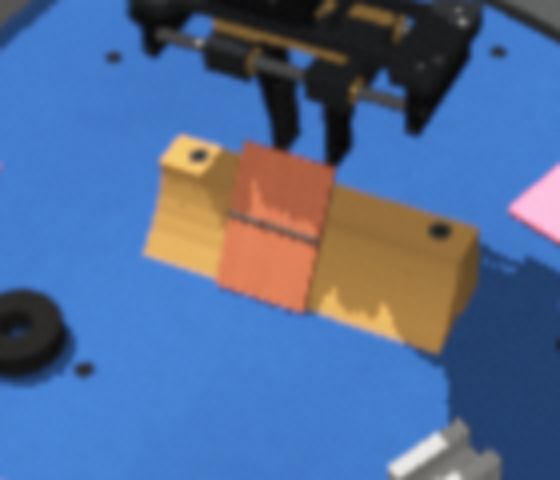

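The fingers hang behind the coupon's top edge at (285,140) and (338,155), with their tips just above the bar top. I'll raise them slightly and push back.

Emit:
arm_command(
  targets=[0,0.011,0,-0.4,0,0,0.3,0,0,0,0,0,0.2,0.3,0,0,0,0,0,0.25,0.3,0,0,0,0,0,0.25,0.3,0,0,0,0,0,0.25,0.3,0,0,0,0,0,0.25,0.3],
)

```text
time: 8.68
ee_pos: [0.6573, 0.1797, 0.089]
eef_rot: [0.702, 0.106, -0.697, 0.105]
ft_force: [1.4, -0.4, 0.0]
width: 0.0262
```

```bash
python3 - <<'E'
from h import *
go(.01,.017,.060)
cv2.imwrite(f'pics/side7.png',cv2.resize(camera('side')[110:230,220:360,::-1],None,fx=4,fy=4,interpolation=cv2.INTER_CUBIC))
E
```

```text
t 8.68 bar pos 0.04993741972150975 0.018253274844396525 tipz 0.06698095038628557 F [ 1.42 -0.38  0.04] w 0.02622056686864907
turn units [-0.   -0.01 -0.  ] shift now-axes [0.267 0.05  1.6  ] final-axes [0.279 0.05  1.597]
```

View pics/side7.png

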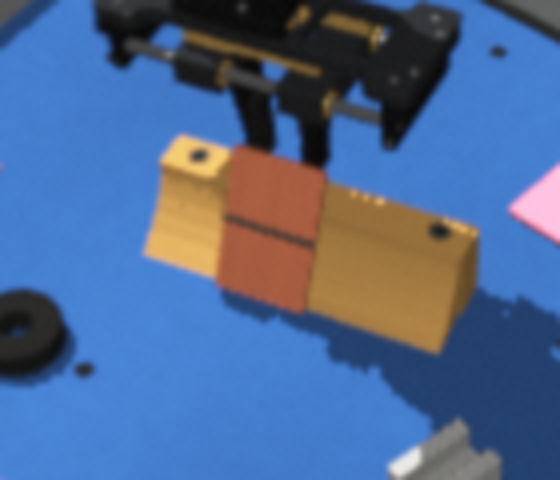

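The coupon is turning upright and its foot has stayed put at (303,312). I'll keep pushing.

Emit:
arm_command(
  targets=[0,0,0,0.1,0,0.25,0.3,0,0,0,0,0,0.25,0.3,0,0,0,0,0,0.25,0.3,0,0,0,0,0,0.25,0.3,0,0,0,0,0,0.25,0.3],
)

```text
time: 9.15
ee_pos: [0.6235, 0.169, 0.0859]
eef_rot: [0.702, 0.106, -0.697, 0.105]
ft_force: [-0.3, 0.4, 0.5]
width: 0.026
```

```bash
python3 - <<'E'
from h import *
go(.01,.017,.060)
cv2.imwrite(f'pics/side8.png',cv2.resize(camera('side')[110:230,220:360,::-1],None,fx=4,fy=4,interpolation=cv2.INTER_CUBIC))
E
```

```text
t 9.15 bar pos 0.014436928898146621 0.01800271306301147 tipz 0.06387881684606092 F [-0.31  0.35  0.51] w 0.026045936182698452
turn units [-0.    -0.008 -0.001] shift now-axes [0.154 0.04  0.178] final-axes [0.155 0.04  0.177]
```

View pics/side8.png

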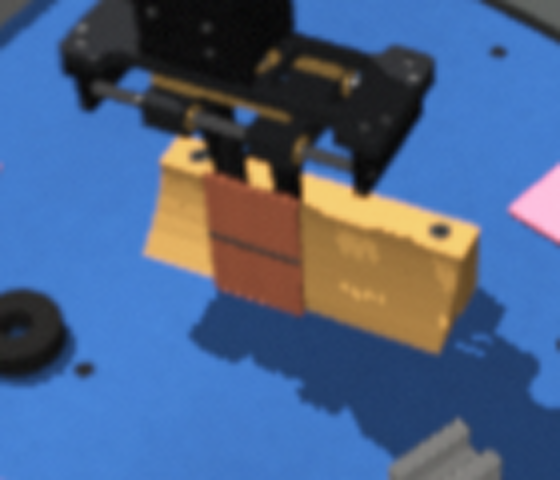

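The coupon is about vertical and its foot hasn't moved. One more push will send it over.

Emit:
arm_command(
  targets=[0,0,0,0,0,0.25,0.3,0,0,0,0,0,0.25,0.3,0,0,0,0,0,0.25,0.3,0,0,0,0,0,0,0.3,0,0,0,0,0,0,0.3,0,0,0,0,0,0,0.3],
)

```text
time: 9.7
ee_pos: [0.602, 0.162, 0.0857]
eef_rot: [0.701, 0.105, -0.697, 0.106]
ft_force: [-0.3, -0.3, 0.4]
width: 0.0262
```

```bash
python3 - <<'E'
from h import *
go(.01,.017,.060)
cv2.imwrite(f'pics/side9.png',cv2.resize(camera('side')[110:230,220:360,::-1],None,fx=4,fy=4,interpolation=cv2.INTER_CUBIC))
E
```

```text
t 9.7 bar pos -0.008162318412954202 0.017740973259387786 tipz 0.06366837547633875 F [-0.3  -0.31  0.36] w 0.026240561108230944
turn units [-0.    -0.007 -0.002] shift now-axes [ 0.151  0.029 -0.726] final-axes [ 0.147  0.03  -0.726]
```

View pics/side9.png

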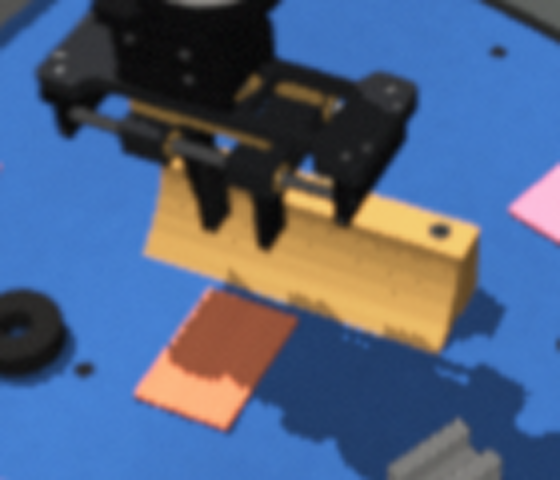

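The coupon has dropped bead-down and lies flat in front of the bar. I'll raise the arm clear and check.

Emit:
arm_command(
  targets=[0,0,0,-0.8,0,0,0.3,0,0,0,-1,0,0,0.3,0,0,0,-1,0,0,0.3,0,0,0,-1,0,0,0.3,0,0,0,-1,0.8,0,0.3,0,0,0,0,1,0,0.3,0,0,0,0,1,0,0.3,0,0,0,0,1,0,0.3,0,0,0,0,1,0,0.3,0,0,0,0,1,0,0.3,0,0,0,0,1,0,0.3,0,0,0,0,0,0,0.3],
)

```text
time: 10.75
ee_pos: [0.6561, -0.0034, 0.2123]
eef_rot: [0.702, 0.108, -0.696, 0.107]
ft_force: [1.2, -1.2, 0.9]
width: 0.0259
```

```bash
python3 - <<'E'
from h import *
go(.01,.017,.060)
for n in('side','top'):
    im=camera(n)[:,:,::-1].copy(); cv2.imwrite(f'pics/{n}10.png',im)
    hsv=cv2.cvtColor(im,cv2.COLOR_BGR2HSV)
    m=((hsv[...,0]>=4)&(hsv[...,0]<=13)&(hsv[...,1]>120)&(hsv[...,2]>90)).astype(np.uint8)
    m[:, :230 ]=0; m[:,330:]=0
    cn=max(cv2.findContours(m,0,2)[0],key=cv2.contourArea)
    P=onplane(n,cn.reshape(-1,2),.005); r=cv2.minAreaRect(P[:,:2].astype(np.float32)); c=np.array([*r[0],0])-BO
    print(n,'centre bar',c@bx,c@by,'size',r[1],r[2])
E
```

```text
t 10.75 bar pos -0.005270781614535803 -0.15630590421588755 tipz 0.1902800737883917 F [ 1.25 -1.17  0.85] w 0.025899617899576514
turn units [ 0.009 -0.01   0.001] shift now-axes [ 5.219 -6.926 -0.617] final-axes [ 5.211 -6.932 -0.611]
side centre bar -0.059394746006055 0.014863189819557726 size (0.08716902136802673, 0.057246461510658264) 17.795866012573242
top centre bar -0.055891004175099776 0.015481585364589 size (0.08608989417552948, 0.05682138353586197) 16.995832443237305
```

View pics/side10.png

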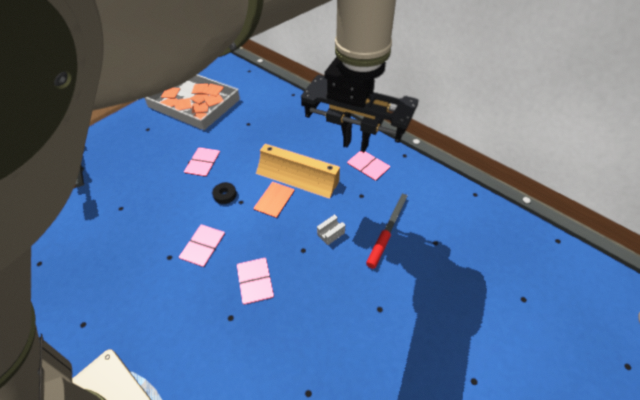

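View pics/top10.png

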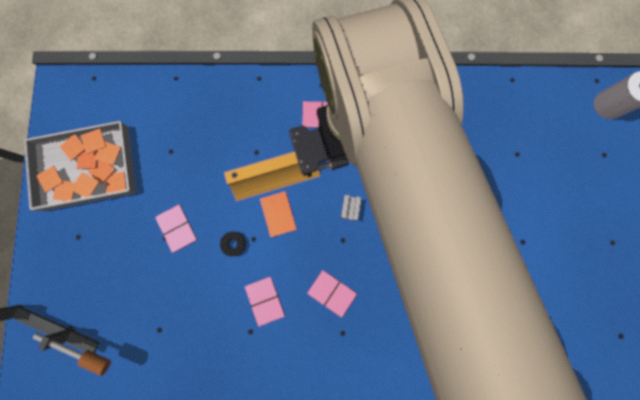

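Both views show a bare copper face at (278,214) top and (274,198) side. It is flat, full size, and centred about 57 mm before the bar foot and 15 mm sideways. The magnet and V-block appear where they were in both views, and so does the file in the side view. The arm is clear, so I'm handing in.

```bash
python3 -c "
from bench import *
print(close_job())"
```

```text
the job is handed in; nothing more can be done
None
```

The coupon now lies bead-down and flat on the bench in front of the bar, and I handed the job in at about 11 s of the 50 s allowed. The hand-in gave no verdict, so the result rests on my own checks.

**What I did:** I pushed the copper coupon along the bar's x with two fingertips until it stood leaning on the bar's top edge. Its measured top was about 75 mm high and 47 mm beyond the bar foot. I then reached behind the top edge and pushed it over. In the pictures its pivot edge stayed on the bench and did not visibly slide until the coupon fell.

**Last checks:**
- **Position:** both cameras put the coupon's centre 56–59 mm before the bar foot and 15 mm to the side of the bar's middle, within the limits. It was square to the bar within about 1°.
- **Face up:** the bare face shows, with no bead line. At about 87 x 57 mm, its outline is slightly under the 90 x 60 mm size, as in the first measurement.
- **Other objects:** the magnet and V-block look unmoved in both views. The file looks unmoved in the side view, but the arm hid it from the top camera. I judged these by eye and did not measure them again.
- **Robot:** the arm is clear of everything.

**Went less smoothly:** early in the push the fingertips pressed on the bench with about 25 N, so I raised them slightly. That is the highest force I saw in the end-of-move readings, well below the limits.

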